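Walk a vee block round to its fence

ROBOT

A 6-joint arm with a two-finger parallel gripper is mounted at the origin on the work surface. World frame = base frame: x ahead of the robot, y to its left, z up, the work surface at z = 0. Lengths are in m, angles in degrees, forces in N, time in s.
With the tool pointing down it reaches from about 0.375 to 0.975 m from the base axis. Payload 3.8 kg.
Tool frame: the origin (TCP) lies at the very end of the fingers, on their centre line; the grasp point (between the pads) lies manip.grip_point_offset behind it (manip.grip_point_offset is the distance from the TCP to the grasp point, in m); z points along the fingers, y is the line along which they close (so a half turn about z gives the same grasp; the last joint's range is limited). The gripper opens to 85 mm and grips with 20 to 120 N. Pads are 22 mm wide; open, the fingers measure 114 mm over their backs; the gripper's body (76 mm by 85 mm) begins 54 mm behind the grasp point. The pads swing forward as they close: fully open they stand 13 mm farther back than shut.
Start: joints at [-78.26, 15.12, 91.902, -0, 72.978, -2.114], TCP at [0.162, -0.655, 0.231] pointing down, gripper open.
Joint ranges: [-150.88, 150.88], [-54.13, 125.18], [17.81, 147.31], [-75.09, 255.09], [0, 152.58], [-146.25, 146.25]. Speed limits (degrees/s): [147.25, 147.25, 180, 180, 180, 180].

INTERFACE

Orientations are given as a 3x3 rotation matrix whose columns are the frame's x, y, z axes.
In Python, from plant import manip, imaging gives the robot as it stands.
- The arm moves only by the tool drive_tool, never from a script. Its argument "plan" is one flat list of numbers, 7 for each row, row after row: the shift along the tool's x, y, z in cm, then the turn, a rotation vector about the tool's x, y, z in rad, then the finger opening in cm, from 0 to 8.54. In form: [x, y, z, rx, ry, rz, hand, x, y, z, rx, ry, rz, hand, ...]. A call has 1 to 8 rows; each row is the pose to reach, as a shift and turn from the pose commanded when the call began, along the tool's axes at that moment; what a row does not reach only later rows make up. A row lasts 1/8 s, in which the tool goes at most 62.5 mm and 10.7 degrees, less where a joint would pass 70% of its speed; a pose out of reach is approached as far as the arm can. A call with a gripper value outside its range is refused whole. The fingers move at their own pace and stop on an object; "squeeze" is the grip in N (left out, the last holds). Time passes only in rows, so rows that repeat a pose let the fingers close. It gives the time, the measured TCP pose, the force, the opening and the grip force at its end, in the units of the state.
- manip.get_state(): the state, without advancing time (a new reading comes with each control period).
- imaging.capture(name): name is "side" or "top" or "wrist"; returns a dict with "color" (480x640x3 uint8, red, green, blue), "z_map" (480x640 float32, m along the optical axis (not along the pixel's ray), 0 where there is no reading), "fx", "fy", "cx", "cy" (pixels), "k1" (the pictures are not rectified: a ray, as slopes to the right and down, at radius r is drawn at 1 + k1 r^2 times it, then the intrinsics apply), "R" (3x3) and "t" (3): a world point X has camera coordinates R X + t. Camera axes: x right, y down, z forward; pixel columns grow to the right and rows downward; lengths in m; the calibration is good to about 2 mm. A picture is of the moment at which its call begins.
- manip.job_done(): hands the job in; it is judged then, once.
The state is a dict: "clock": time; "joint_positions": joint angles; "joint_velocities": joint speeds; "tau": joint torques, N m; "position": TCP position; "orientation": TCP orientation; "ft_force": force on the tool from outside, world axes, zero at the start; "ft_torque": the same for the moment, N m; "grip_width": finger opening in m; "gripper_force": force on a finger pad.
Only numpy, scipy, OpenCV 4.12 (cv2) and the standard library are available. Lean on these libraries where they do the work, as an engineer would, in place of code of your own. Each camera call takes 0.05 s, during which the arm holds its last target. There are 200 camera calls.

TASK

The heavy aluminium vee block stands askew on the bench in front of the steel fence. Walk it round with pushes at its corners, keeping it clear of the fence until one of its long sides squarely faces the fence, and only then push it up until that whole long side lies flat against the fence. Push only with the outside of the fingers: do not straddle, grip, lift or tip the block, and leave the sockets, tools and containers around it alone.

Things in the scene. Friction and masses are not known exactly. Their poses are not given: they have to be found in the camera images.
- block: Aluminium vee block, 80 mm (x) by 130 mm (y, the long way) by 36 mm high, a shallow vee groove (30 mm wide, 8 mm deep) along its top. Origin: centre of its underside, flat on the bench. Its two long sides (x = -40, +40 mm) are alike; either may end at the fence. Loose, 0.8 to 1.2 kg: slides when pushed with some 3 to 10 N, stops with the push; pushed near a corner, it turns about a point some 30 mm beyond its centre.
- fence: Dark steel angle bar fixed to the bench, 340 mm long (y), upright 36 mm high, 8 mm thick. Origin: at bench level, middle of the flat upright face that looks towards the robot; x points away from the robot, square to that face. A foot with 16 mm high bolt heads runs behind, to x = 50 mm. The block starts on the robot's side, its centre 130 to 165 mm from the face.
- socket_big: Steel wrench socket standing upright, 34 mm diameter, 42 mm high. Loose, origin at its underside; not part of the job, leave it where it is.
- socket_small: Smaller steel wrench socket standing upright, 26 mm diameter, 34 mm high. Loose, origin at its underside; not part of the job, leave it where it is.
- bush: Brass bush (ring) standing on its end, 38 mm diameter, 30 mm high. Loose, origin at its underside; not part of the job, leave it where it is.
- wrench: Steel spanner lying flat, 180 mm long, along its x axis. Loose, origin at its underside; not part of the job, leave it where it is.
- screwdriver: Screwdriver lying flat along its x axis. Loose, origin at its underside; not part of the job, leave it where it is.
- spray_can: Grey spray can standing to one side, 62 mm diameter, 180 mm high. Loose, origin at its underside; not part of the job, leave it where it is.
- grease_jar: Grey jar with a black cap standing to one side, 68 mm diameter, 70 mm high. Loose, origin at its underside; not part of the job, leave it where it is.
Not all that is in view belongs to the job. Of the things like the block, leave any that is red or turquoise; of the rest the smaller one is meant.

How it is judged (in metres and radians):
On the way:
1. the block has been turned until a long side squarely faces the fence (within 0.10 rad), flat on the bench and still at least 10 mm clear of the fence (angle between the y axis of block and the y axis of fence, either way round below 0.1 rad and x of block in the frame of fence below -0.05 m and y of block in the frame of fence between -0.1 and 0.1 m and height (world z) of block below 0.006 m and angle between block's own z axis and vertical below 0.06 rad), for 0.2 s.
At the end, for the whole second after the job is handed in: One long side of the block lies flat against the fence's face: its middle within 4 mm of it, parallel within 0.035 rad (2 degrees), the block's centre within 100 mm of the fence's middle so that its whole side is on the fence, flat on the bench and at rest (angle between the y axis of block and the y axis of fence, either way round below 0.035 rad and x of block in the frame of fence between -0.044 and -0.036 m and y of block in the frame of fence between -0.1 and 0.1 m and height (world z) of block below 0.006 m and angle between block's own z axis and vertical below 0.06 rad and linear speed of block below 0.01 m/s); the robot touches nothing.
It fails at once if the block touches the fence while it is still askew by more than 0.15 rad (contact force between block and fence above 0.5 N and angle between the y axis of block and the y axis of fence, either way round above 0.15 rad).
It fails at once if the block is lifted 12 mm or tipped by 0.2 rad (height (world z) of block above 0.012 m or angle between block's own z axis and vertical above 0.2 rad).
It fails at once if the fingers straddle the block (grasp point over its footprint and near or below its top) (x of the grasp point in the frame of block between -0.036 and 0.036 m and y of the grasp point in the frame of block between -0.061 and 0.061 m and z of the grasp point in the frame of block below 0.045 m).
It fails at once if a bystander is shifted by 20 mm or more (distance of any of socket_big, socket_small, bush, wrench, screwdriver, spray_can, grease_jar from where it was at the start of the episode above 0.02 m).
It also fails if it takes over 67 s, if anything falls off the work surface, if the arm or the gripper's body presses on something with over 40 N, if the wrist force passes 120 N, or if a joint passes its speed limit or range.

## Working session

There is one attempt and no reset: what is moved stays moved. The work goes in short steps, Python scripts to look and compute and a tool call to move; the robot and the scene stay as the last step left them, time stands still between calls to the robot, and variables do not carry over. Pictures are saved under pics/ and viewed, at most 10 in all, crops included, and the job is handed in when it is done.

Besides the shell and the picture viewer there is one more tool, called after "Request:" by a JSON object that holds its "method" and its "body", one argument or row to a line. drive_tool: Moves the arm, as the interface text tells. Its arguments: {"type":"object","properties":{"plan":{"type":"array"},"squeeze":{"type":"number"}},"required":["plan"]}

```bash
mkdir -p pics; ls
cat > h.py <<'E'
import numpy as np, cv2
from plant import manip, imaging
def pts(c):
    h,w=c["z_map"].shape
    K=np.array([[c["fx"],0,c["cx"]],[0,c["fy"],c["cy"]],[0,0,1]])
    v,u=np.mgrid[0:h,0:w]
    d=np.stack([(u-c["cx"])/c["fx"],(v-c["cy"])/c["fy"]],-1)
    s=d.copy()
    for _ in range(8): s=d/(1+c["k1"]*(s**2).sum(-1,keepdims=True))
    z=c["z_map"][...,None]
    X=np.concatenate([s*z,z],-1)
    R=np.array(c["R"]);t=np.array(c["t"])
    P=(X-t)@R
    P[c["z_map"]<=0]=np.nan
    return P
def ray(c):
    pass
def save(c,n): cv2.imwrite("pics/"+n,c["color"][...,::-1])
E
python3 - <<'E'
from h import *
print(manip.get_state(), manip.grip_point_offset)
for n in("top","side"):
    c=imaging.capture(n); save(c,n+"0.png"); np.save(n+".npy",c,allow_pickle=True)
    print(n,c["fx"],c["k1"],c["R"],c["t"])
E
```

```text
pics
{'clock': 0.0, 'joint_positions': array([-7.82607449e+01,  1.51724964e+01,  9.19819183e+01, -1.51343774e-03,
        7.29764580e+01, -2.11475239e+00]), 'joint_velocities': array([ 0.01580349,  0.03833104,  0.07625649, -0.16843392, -0.00107398,
        0.02613118]), 'tau': array([-9.43124105e-04, -5.15118134e+01, -3.67311215e+01, -1.78331743e-04,
        1.29240294e-02, -1.74841500e-05]), 'position': array([ 0.16146235, -0.65465025,  0.2299165 ]), 'orientation': array([[ 9.70907161e-01,  2.39455728e-01, -4.89459552e-04],
       [ 2.39456221e-01, -9.70904599e-01,  2.23124386e-03],
       [ 5.90655934e-05, -2.28353478e-03, -9.99997391e-01]]), 'ft_force': array([-0.44830487,  0.58254848, -0.06643751]), 'ft_torque': array([ 0.00543342, -0.03793119, -0.02196234]), 'gripper_force': 0.0, 'grip_width': 0.08544382202415422} 0.0187
top 486.0067509317755 -0.1315165463690104 [[-0.00258934 -0.99997993  0.00578149]
 [-0.99442408  0.00196536 -0.10543661]
 [ 0.10542313 -0.00602227 -0.99440922]] [0.01757951 0.49409462 1.23345635]
side 453.2432737186484 -0.023709693842369758 [[-0.8251406  -0.56475484  0.01396267]
 [-0.41332279  0.58667181 -0.69640539]
 [ 0.38510681 -0.58040345 -0.71751277]] [0.40648918 0.21786652 0.87478069]
```

View pics/top0.png

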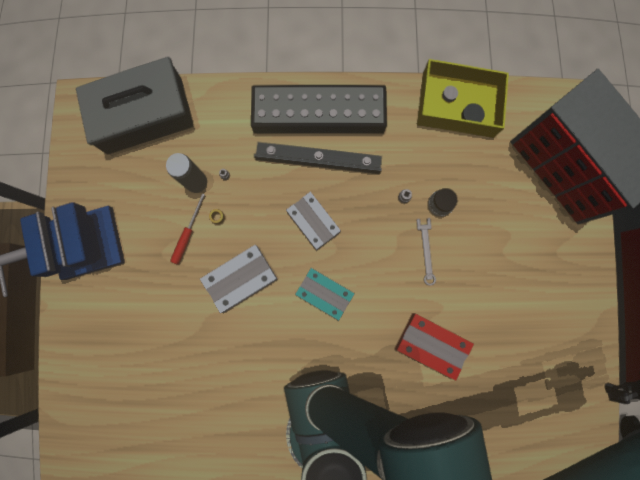

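View pics/side0.png

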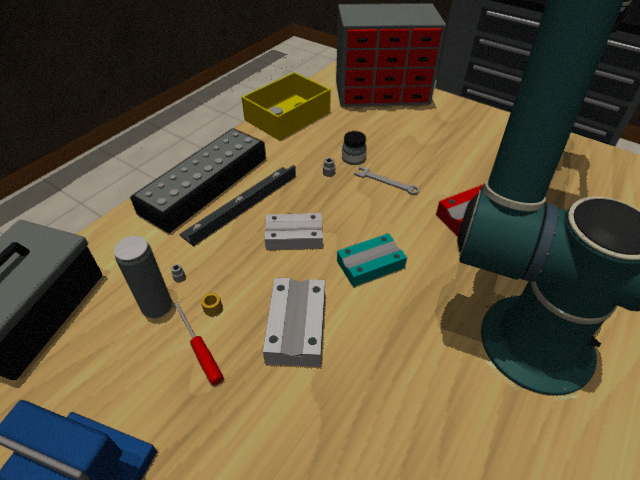

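Both views show four vee blocks. In the top view they are silver at (314,220), a larger silver one at (240,279), turquoise at (325,293) and red at (435,346). Red and turquoise are ruled out, so I choose the smaller silver one at (314,220). The fence is the dark bar with bolts at (318,158). The large slotted plate at (318,108) is not the fence.

```bash
cat >> h.py <<'E'
def rect(P,m):
    q=P[m][:,:2]; (cx,cy),(w,h),a=cv2.minAreaRect((q*1000).astype(np.float32)); 
    b=cv2.boxPoints(((cx,cy),(w,h),a)); e=[b[1]-b[0],b[2]-b[1]]; l=max(e,key=lambda v:np.hypot(*v))
    if l[1]<0:l=-l
    return np.round([cx,cy],1),np.round(sorted([w,h]),1),np.round(np.degrees(np.arctan2(-l[0],l[1])),2) # yaw of long axis vs +y
def blk(c,win=None,zlo=.026,zhi=.05):
    P=pts(c); hsv=cv2.cvtColor(c["color"],cv2.COLOR_RGB2HSV)
    m=(P[...,2]>zlo)&(P[...,2]<zhi)&(hsv[...,1]<70)
    m=cv2.morphologyEx(m.astype(np.uint8),cv2.MORPH_OPEN,np.ones((3,3)))
    n,l,s,ce=cv2.connectedComponentsWithStats(m)
    for i in range(1,n):
        if s[i,4]>60:
            k=l==i; print(np.round(ce[i]),s[i,4],"z",np.round(np.nanmedian(P[k][:,2])*1000,1),*rect(P,k), "V",np.round(np.median(hsv[k][:,2])))
    return P,hsv
E
python3 - <<'E'
from h import *
c=np.load("top.npy",allow_pickle=True).item()
P,h=blk(c)
for n,(u,v) in dict(ss=(224,174),bush=(217,216),sb=(405,196),can=(178,160),jar=(442,202),drvtip=(205,195),wr=(423,222),wr2=(429,281),tq=(325,293)).items(): print(n,np.round(P[v,u],3))
cv2.imwrite("pics/crop.png",cv2.resize(c["color"][130:330,190:460,::-1],None,fx=2.9,fy=2.9,interpolation=2))
E
```

```text
[267. 156.] 93 z 34.7 [726.9 166.6] [ 9.2 66.9] -5.39 V 71.0
[292. 159.] 80 z 34.4 [718.7  98. ] [ 9.2 62.1] -8.66 V 71.0
[328. 163.] 165 z 33.7 [707.1   3.1] [ 10.  119.9] -6.96 V 71.0
[371. 168.] 64 z 34.3 [ 693.5 -109. ] [ 9.2 48.5] -5.95 V 70.0
[406. 194.] 90 z 40.2 [ 624.1 -199.9] [25.1 26.5] 87.61 V 121.0
[313. 220.] 1415 z 33.7 [556.   44.1] [ 80.9 131. ] -52.77 V 150.0
[436. 208.] 111 z 39.7 [ 588.2 -278.8] [20.8 63.1] -46.34 V 62.0
[238. 279.] 2601 z 43.4 [404.8 236.6] [104.8 167.4] 31.53 V 144.0
[323. 293.] 441 z 31.0 [366.2  14.6] [ 30.6 128.4] -30.96 V 119.0
[435. 346.] 979 z 40.2 [ 230.6 -265.3] [ 38.4 170.5] -27.82 V 117.0
ss [0.681 0.279 0.028]
bush [0.573 0.301 0.003]
sb [ 0.618 -0.196  0.04 ]
can [0.678 0.36  0.176]
jar [ 0.597 -0.286  0.068]
drvtip [0.631 0.335 0.   ]
wr [ 0.556 -0.25   0.001]
wr2 [ 0.398 -0.261  0.005]
tq [0.368 0.013 0.029]
```

View pics/crop.png

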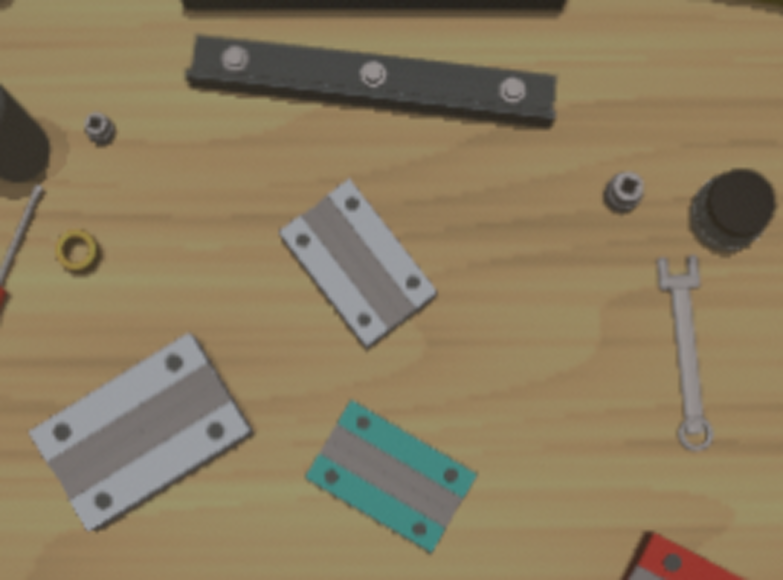

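The crop confirms the choice: silver, 81 x 131 mm as measured, top at about 34 mm. Its corners are at crop (350,180), (436,293), (366,347) and (280,235). Next I measure the fence face.

```bash
cat >> h.py <<'E'
def fence(c):
    P=pts(c); k=(P[...,0]>.62)&(P[...,0]<.76)&(P[...,1]>-.165)&(P[...,1]<.22)
    t=k&(P[...,2]>.030)&(P[...,2]<.04); f=k&(P[...,2]>.008)&(P[...,2]<.028)&(P[...,0]<.73)
    out=[]
    for m in(t,f):
        q=P[m][:,:2]; vx=np.polyfit(q[:,1],q[:,0],1); r=q[:,0]-np.polyval(vx,q[:,1]); g=abs(r)<.012; vx=np.polyfit(q[g,1],q[g,0],1)
        r=q[:,0]-np.polyval(vx,q[:,1]); print(m.sum(),"x=%.4f%+.4fy"%(vx[1],vx[0]),"yaw",np.degrees(-np.arctan(vx[0])),"r",np.percentile(r[g],[5,50,95]).round(4),"y",np.percentile(q[:,1],[.5,99.5]).round(3))
E
python3 - <<'E'
from h import *
for n in("top","side"):
    c=np.load(n+".npy",allow_pickle=True).item(); print(n); fence(c); 
c=np.load("side.npy",allow_pickle=True).item();blk(c)
E
```

```text
top
427 x=0.7067+0.1201y yaw -6.849572617742964 r [-0.004  -0.0001  0.0042] y [-0.133  0.199]
355 x=0.7100+0.0618y yaw -3.5375851985591615 r [-0.0093 -0.0006  0.0126] y [-0.136  0.197]
side
554 x=0.7044+0.1209y yaw -6.892198807206671 r [-0.0039 -0.0007  0.0053] y [-0.134  0.2  ]
722 x=0.7024+0.1213y yaw -6.917052441027096 r [-0.002   0.      0.0021] y [-0.136  0.201]
[459.  36.] 164 z 36.9 [  658.7 -1177.4] [ 23.  129.6] 87.69 V 36.0
[624.  82.] 67 z 43.1 [   48.1 -1165.2] [27.4 56.3] -88.5 V 44.0
[354. 152.] 187 z 38.9 [ 593.3 -276.9] [32.9 64.5] -62.4 V 54.0
[329. 163.] 90 z 41.1 [ 621.8 -198.2] [24.1 26.3] 35.23 V 62.0
[266. 184.] 66 z 36.3 [701.9 -35.2] [11.4 55.1] -3.97 V 54.0
[216. 217.] 253 z 36.0 [720.2 119.1] [ 12.7 163.8] -7.06 V 53.0
[458. 211.] 192 z 43.4 [ 256.2 -217.8] [38.4 60.7] -25.86 V 123.0
[293. 227.] 1565 z 35.9 [555.   42.9] [ 85.6 129.2] -52.5 V 159.0
[370. 254.] 604 z 32.8 [364.7  12.9] [ 31.1 130.7] -31.38 V 126.0
[176. 268.] 74 z 33.9 [683.6 282.4] [18.1 19.9] 52.62 V 84.0
[295. 320.] 4319 z 45.9 [403.1 235.4] [103.4 170.2] 31.69 V 152.0
[155. 304.] 235 z 37.3 [647.8 367.7] [25.7 58.8] -21.6 V 35.0
```

```bash
cat >> h.py <<'E'
def go(x,y,z,yaw=None,show=True):
    s=manip.get_state(); R=np.array(s["orientation"]); d=np.array([x,y,z])-s["position"]
    y0=np.degrees(np.arctan2(R[1,0],R[0,0])); dy=0 if yaw is None else (yaw-y0+180)%360-180
    print("t",s["clock"],"pos",np.round(s["position"],4),"yaw",round(y0,2),"-> cm",np.round(R.T@d*100,2),"rz",round(-np.radians(dy),3),"F",np.round(s["ft_force"],1),"j6",round(s["joint_positions"][5],1))
E
python3 -c "
from h import *
go(.5,-.3,.2,127);go(.473,.070,.15,127)"
```

```text
t 0.1 pos [ 0.1615 -0.6547  0.2301] yaw 13.86 -> cm [ 41.36 -26.32   3.06] rz -1.975 F [ 0.7  0.6 -0.9] j6 -2.1
t 0.1 pos [ 0.1615 -0.6547  0.2301] yaw 13.86 -> cm [ 47.6  -62.88   8.14] rz -1.975 F [ 0.7  0.6 -0.9] j6 -2.1
```

Request:
{"method": "drive_tool", "body": {
  "plan": [41,-26,3,0,0,-1,0,41,-26,3,0,0,-1,0,41,-26,3,0,0,-1,0,41,-26,3,0,0,-1,0,41,-26,3,0,0,-1,0,41,-26,3,0,0,-1,0,41,-26,3,0,0,-1,0,41,-26,3,0,0,-1,0]
}}

```text
clock: 1.1
position: [0.4985, -0.3025, 0.2007]
orientation: [[0.322, 0.947, -0.001], [0.947, -0.322, 0.001], [0.0, -0.001, -1.0]]
ft_force: [0.2, -1.0, -0.2]
grip_width: -0.0003
gripper_force: 0.0
```

```bash
python3 -c "
from h import *
go(.473,.070,.12,127)"
```

```text
t 1.1 pos [ 0.4985 -0.3025  0.2007] yaw 71.22 -> cm [ 34.44 -14.4    8.09] rz -0.974 F [ 0.2 -1.  -0.2] j6 -14.9
```

Request:
{"method": "drive_tool", "body": {
  "plan": [34.4,-14.4,6,0,0,-0.97,0,34.4,-14.4,6,0,0,-0.97,0,34.4,-14.4,6,0,0,-0.97,0,34.4,-14.4,6,0,0,-0.97,0,34.4,-14.4,8,0,0,-0.97,0,34.4,-14.4,8,0,0,-0.97,0,34.4,-14.4,8,0,0,-0.97,0,34.4,-14.4,8,0,0,-0.97,0]
}}

```text
clock: 2.1
position: [0.472, 0.0675, 0.1209]
orientation: [[-0.599, 0.801, -0.001], [0.801, 0.599, -0.001], [0.0, -0.001, -1.0]]
ft_force: [0.3, 0.4, 1.0]
grip_width: -0.0002
gripper_force: 0.0
```

```bash
python3 -c "
from h import *
go(.473,.070,.012,127)
c=imaging.capture('wrist');save(c,'w1.png');blk(c)"
```

```text
t 2.1 pos [0.472  0.0675 0.1209] yaw 126.82 -> cm [ 0.14  0.25 10.89] rz -0.003 F [0.3 0.4 1. ] j6 -31.6
[398.  52.] 18938 z 44.7 [434.1 189.5] [ 58.6 103.3] -57.85 V 158.0
[191. 151.] 250 z 35.4 [366.   67.3] [10.1 11.4] -53.22 V 70.0
[159. 212.] 8218 z 31.1 [366.4  14.3] [ 31.1 131. ] -30.77 V 112.0
[ 74. 204.] 221 z 35.4 [319.4 -10.2] [10.6 11.8] -52.8 V 62.0
[229. 227.] 216 z 35.4 [413.3  39.1] [11.  11.4] -9.35 V 46.0
[117. 274.] 189 z 35.5 [367.1 -38.5] [11.2 11.3] -53.44 V 67.0
[420. 310.] 7833 z 34.3 [561.8  56.5] [ 66.9 107.4] -52.73 V 147.0
[599. 377.] 1739 z 33.4 [720.5 111.6] [11.7 83.3] -7.53 V 19.0
```

View pics/w1.png

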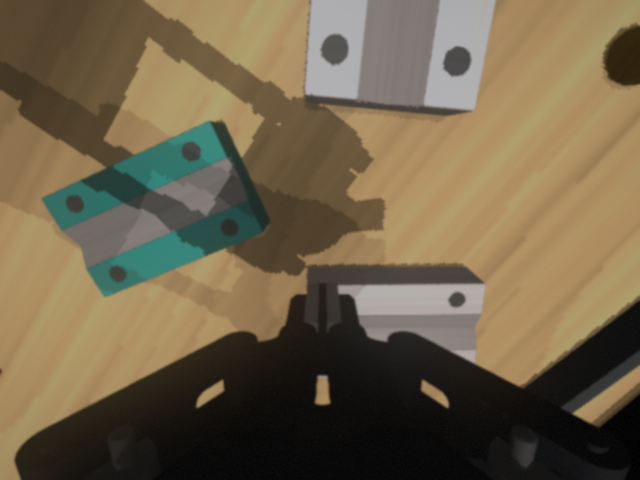

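The wrist view shows the turquoise block's nearest corner at (268,222) and the target's near left corner at about (308,270). The fingertips (320,300) are beside its long side, and the floor there is free. Going down.

Request:
{"method": "drive_tool", "body": {
  "plan": [0.1,0.2,5,0,0,0,0,0.1,0.2,8,0,0,0,0,0.1,0.2,10.8,0,0,0,0,0.1,0.2,10.8,0,0,0,0]
}}

```text
clock: 2.65
position: [0.4717, 0.0674, 0.0117]
orientation: [[-0.596, 0.803, -0.004], [0.803, 0.596, -0.001], [0.002, -0.004, -1.0]]
ft_force: [-0.6, -0.9, -0.2]
grip_width: -0.0003
gripper_force: 0.0
```

```bash
cat > arc.py <<'E'
from h import *
import sys
# args: block cx cy yaw(mm,deg), contact along, dyaw, n rows, overshoot(mm), icr
cx,cy,yw,al,dy,n,ov=map(float,sys.argv[1:8]); icr=30
s=manip.get_state(); R=np.array(s["orientation"]); p=s["position"][:2]*1000
def ax(a): a=np.radians(a); return np.array([-np.sin(a),np.cos(a)]),-np.array([np.cos(a),np.sin(a)])
u,nn=ax(yw); C=np.array([cx,cy])+icr*u
print("tool in block frame", (p-[cx,cy])@u,(p-[cx,cy])@nn, "z",s["position"][2])
y0=np.degrees(np.arctan2(R[1,0],R[0,0]))
for k in range(int(n)+1):
    a=yw+dy*k/n; u,nn=ax(a); q=C+(al-icr)*u+(51-ov)*nn
    d=R.T@np.append(q-p,0)/10; ty=(a+180-y0+180)%360-180
    print(k,np.round(q),np.round(d[:2],2),round(-np.radians(ty),3))
E
python3 arc.py 555.5 43.5 -52.7 -50 46 8 0
```

```text
tool in block frame -52.134833421882604 69.77037168142861 z 0.011743792585837274
0 [485.  54.] [-1.87  0.24] -0.013
1 [486.  44.] [-2.71 -0.22] -0.113
2 [488.  35.] [-3.58 -0.6 ] -0.214
3 [491.  26.] [-4.49 -0.88] -0.314
4 [495.  17.] [-5.42 -1.07] -0.414
5 [500.   9.] [-6.37 -1.17] -0.515
6 [506.   2.] [-7.32 -1.17] -0.615
7 [512.  -5.] [-8.27 -1.08] -0.715
8 [519. -12.] [-9.2  -0.89] -0.816
```

Request:
{"method": "drive_tool", "body": {
  "plan": [-1.0,0.1,0,0,0,0,0,-1.8,0.1,0,0,0,-0.01,0,-2.3,0,0,0,0,-0.06,0,-2.7,-0.2,0,0,0,-0.11,0,-3.15,-0.4,0,0,0,-0.16,0,-3.6,-0.6,0,0,0,-0.21,0,-4.0,-0.75,0,0,0,-0.26,0,-4.5,-0.9,0,0,0,-0.31,0]
}}

```text
clock: 3.65
position: [0.4927, 0.0285, 0.0148]
orientation: [[-0.815, 0.58, -0.001], [0.58, 0.815, 0.002], [0.002, 0.001, -1.0]]
ft_force: [-5.8, 7.1, 7.2]
grip_width: -0.0001
gripper_force: 4.3
```

```bash
python3 -c "
from h import *
c=imaging.capture('top');blk(c)
c=imaging.capture('side');blk(c)" | grep -E " z 3[3-7]"; python3 -c "
from h import *
go(0,0,0)"
```

```text
[307. 161.] 382 z 33.8 [714.4  61.4] [ 10.2 280.3] -6.85 V 75.0
[370. 168.] 71 z 34.0 [ 694.  -107.6] [ 9.9 51.2] -8.8 V 74.0
[308. 200.] 210 z 34.3 [612.3  51. ] [34.8 58.3] -3.31 V 157.0
[241. 201.] 471 z 36.1 [709.8  33.9] [ 13.6 336.5] -7.17 V 55.0
[283. 227.] 959 z 35.7 [571.4  48.7] [83.  98.2] -36.11 V 152.0
[176. 269.] 69 z 34.0 [683.  282.4] [17.2 20.7] 37.8 V 78.0
[156. 304.] 203 z 37.7 [645.8 369.3] [19.4 56. ] -22.88 V 37.0
t 3.75 pos [0.493  0.028  0.0147] yaw 144.5 -> cm [ 38.51 -30.91   1.5 ] rz -0.0 F [-4.4  3.7  4.7] j6 -54.3
```

```bash
python3 arc.py 562 36.5 -36 -50 24 8 0
```

```text
tool in block frame -47.45815823943255 50.82248886394436 z 0.01470599183896951
0 [491.  26.] [ 0.02 -0.25] 0.009
1 [493.  21.] [-0.4  -0.51] -0.044
2 [495.  17.] [-0.84 -0.75] -0.096
3 [498.  13.] [-1.29 -0.96] -0.148
4 [501.   8.] [-1.75 -1.15] -0.201
5 [503.   4.] [-2.22 -1.32] -0.253
6 [506.   0.] [-2.69 -1.46] -0.306
7 [510.  -3.] [-3.17 -1.58] -0.358
8 [513.  -7.] [-3.66 -1.67] -0.41
```

Request:
{"method": "drive_tool", "body": {
  "plan": [-0.4,-0.25,0,0,0,-0.05,0,-0.85,-0.5,0,0,0,-0.1,0,-1.3,-0.7,0,0,0,-0.15,0,-1.75,-0.9,0,0,0,-0.2,0,-2.2,-1.05,0,0,0,-0.25,0,-2.7,-1.2,0,0,0,-0.31,0,-3.2,-1.35,0,0,0,-0.36,0,-3.65,-1.4,0,0,0,-0.41,0]
}}

```text
clock: 4.75
position: [0.5126, -0.0047, 0.0143]
orientation: [[-0.978, 0.207, -0.005], [0.207, 0.978, 0.001], [0.005, -0.0, -1.0]]
ft_force: [-10.5, 2.7, 6.2]
grip_width: 0.0001
gripper_force: 4.7
```

```bash
python3 -c "
from h import *
c=imaging.capture('side');save(c,'s2.png');blk(c)" | grep -E " z 3[3-7]"; python3 -c "
from h import *
go(0,0,0)"
```

```text
[476.  41.] 86 z 36.5 [  582.8 -1171. ] [23.5 90.7] 75.59 V 35.0
[239. 202.] 494 z 36.2 [709.2  34.5] [ 12.4 335.7] -6.62 V 54.0
[286. 223.] 1268 z 36.0 [572.9  30.9] [ 82.6 129.5] -13.99 V 136.0
[370. 254.] 594 z 33.0 [364.6  14. ] [ 32.  128.7] -31.22 V 63.0
[176. 268.] 76 z 33.7 [682.9 282.8] [17.6 19.7] 45.17 V 77.0
t 4.8 pos [ 0.5132 -0.0052  0.0143] yaw 168.17 -> cm [ 50.34 -10.01   1.62] rz -0.0 F [-6.9  0.1  4.3] j6 -81.5
```

View pics/s2.png

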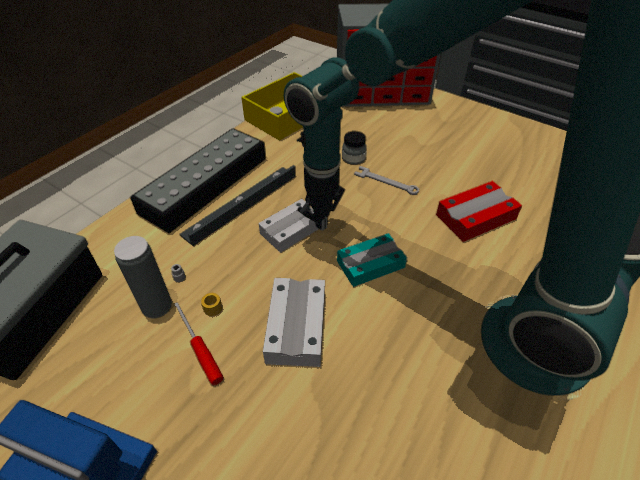

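The side view shows the block at (290,226) nearly parallel to the fence, with the bystanders undisturbed. About 7° remain.

```bash
python3 arc.py 572 31 -14 -45 8 4 0
```

```text
tool in block frame -49.372400569515406 48.24324197032962 z 0.014265810916114938
0 [512.  -0.] [0.26 0.45] 0.038
1 [514.  -3.] [0.   0.26] 0.003
2 [516.  -5.] [-0.26  0.09] -0.032
3 [518.  -7.] [-0.53 -0.07] -0.067
4 [521.  -9.] [-0.81 -0.23] -0.102
```

Request:
{"method": "drive_tool", "body": {
  "plan": [-0.3,-0.1,0,0,0,-0.02,0,-0.6,-0.2,0,0,0,-0.05,0,-0.95,-0.3,0,0,0,-0.085,0,-0.95,-0.3,0,0,0,-0.085,0]
}}

```text
clock: 5.3
position: [0.5211, -0.0106, 0.0139]
orientation: [[-0.992, 0.124, -0.005], [0.124, 0.992, -0.001], [0.005, -0.001, -1.0]]
ft_force: [-7.7, -1.9, 6.3]
grip_width: 0.0
gripper_force: 4.0
```

```bash
python3 -c "
from h import *
c=imaging.capture('side');blk(c);fence(c)" | grep -E " z 3[3-7]|yaw"; python3 -c "
from h import *
go(0,0,0)"
```

```text
[469.  39.] 69 z 37.0 [  620.8 -1176.9] [20.4 63.1] 78.75 V 37.0
[242. 200.] 471 z 36.2 [710.5  35.7] [ 13.3 333.6] -7.01 V 55.0
[286. 222.] 1308 z 36.0 [576.5  29.5] [ 82.7 132.2] -8.6 V 135.0
[370. 254.] 595 z 33.0 [365.7  13.4] [ 32.1 128.8] -30.36 V 65.0
[176. 268.] 75 z 34.4 [682.7 283.6] [18.7 20.3] 79.92 V 80.0
[155. 304.] 227 z 37.8 [647.6 366.9] [25.7 59. ] -18.26 V 36.0
550 x=0.7042+0.1213y yaw -6.916379987979791 r [-0.0037 -0.0007  0.005 ] y [-0.134  0.201]
747 x=0.7024+0.1199y yaw -6.837779178427143 r [-0.0023  0.0001  0.0022] y [-0.136  0.201]
t 5.35 pos [ 0.5211 -0.0106  0.0139] yaw 172.87 -> cm [51.83 -5.42  1.65] rz -0.0 F [-7.9 -2.1  6.1] j6 -86.7
```

```bash
python3 -c "
from h import *
go(.504,.038,.004,173.1)"
```

```text
t 5.35 pos [ 0.5211 -0.0106  0.0139] yaw 172.87 -> cm [2.29 4.61 1.  ] rz -0.004 F [-7.9 -2.1  6.1] j6 -86.7
```

Request:
{"method": "drive_tool", "body": {
  "plan": [1.2,0,0,0,0,0,0,2.3,0,0,0,0,0,0,2.3,2.5,0,0,0,0,3,2.3,4.6,0,0,0,0,7,2.3,4.6,0.6,0,0,0,7,2.3,4.6,0.6,0,0,0,7,2.3,4.6,0.6,0,0,0,7,2.3,4.6,0.6,0,0,0,7]
}}

```text
clock: 6.35
position: [0.5062, 0.0384, 0.0073]
orientation: [[-0.992, 0.125, 0.0], [0.125, 0.992, -0.0], [-0.0, -0.0, -1.0]]
ft_force: [-0.3, -0.3, 0.6]
grip_width: 0.07
gripper_force: 0.0
```

```bash
python3 -c "
from h import *
c=imaging.capture('side');blk(c)
go(.504,.038,.004,173.1)" | grep -E " z 3[3-7]|pos"
```

```text
[239. 203.] 499 z 36.0 [710.5  40.9] [ 12.4 323. ] -7.19 V 54.0
[279. 223.] 840 z 35.9 [579.3  37.6] [ 80.8 116.5] -6.43 V 134.0
[370. 254.] 604 z 33.0 [365.4  13.5] [ 31.6 130. ] -30.8 V 110.0
[155. 304.] 227 z 37.7 [647.4 367.3] [24.8 58.9] -19.18 V 37.0
t 6.4 pos [0.5062 0.0385 0.0074] yaw 172.82 -> cm [ 0.22 -0.07  0.34] rz -0.005 F [-0.1 -0.7 -0.5] j6 -81.3
```

Request:
{"method": "drive_tool", "body": {
  "plan": [-1.2,0,0.1,0,0,0,7,-1.9,0,0.1,0,0,0,7,-2.5,0,0.1,0,0,0,7,-3.2,0,0.1,0,0,0,7,-3.9,0,0.1,0,0,0,7,-4.6,0,0.1,0,0,0,7,-5.3,0,0.1,0,0,0,7,-6.0,0,0.1,0,0,0,7]
}}

```text
clock: 7.4
position: [0.5602, 0.0318, 0.005]
orientation: [[-0.992, 0.124, -0.012], [0.124, 0.992, 0.001], [0.012, -0.001, -1.0]]
ft_force: [-14.4, 0.7, 10.4]
grip_width: 0.0695
gripper_force: 7.1
```

```bash
python3 -c "
from h import *
c=imaging.capture('top');blk(c)
c=imaging.capture('side');save(c,'s3.png');blk(c)
go(0,0,0)" | grep -E " z 3[3-7]|pos"
```

```text
[275. 157.] 157 z 34.0 [723.9 144.2] [ 10.4 112.5] -7.31 V 75.0
[339. 165.] 304 z 33.9 [704.  -24.6] [ 10.6 218.2] -6.68 V 74.0
[468.  39.] 263 z 37.4 [  614.  -1173.9] [ 31.9 223.6] 83.87 V 37.0
[221. 214.] 327 z 36.2 [717.4  97.2] [ 14.  210.1] -6.66 V 56.0
[262. 221.] 426 z 35.6 [625.4  75.6] [50.7 95.2] 54.96 V 132.0
[296. 215.] 87 z 36.1 [576.4  12.8] [15.5 45.8] -6.84 V 64.0
[176. 268.] 73 z 34.3 [683.4 281.7] [17.5 20.5] 32.15 V 82.0
[155. 304.] 233 z 37.8 [647.6 369.3] [24.4 58. ] -25.64 V 37.0
t 7.5 pos [0.5628 0.0315 0.005 ] yaw 172.85 -> cm [ 55.44 -10.13   0.9 ] rz -0.0 F [-7.5  0.2  3.8] j6 -82.2
```

View pics/s3.png

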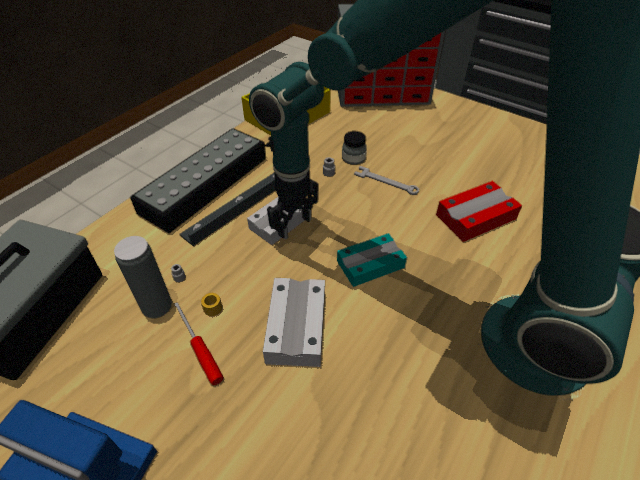

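The side view shows the fingers behind the block at (280,215), with the block parallel to the fence and a gap remaining. Pushing on.

Request:
{"method": "drive_tool", "body": {
  "plan": [-0.7,0,0,0,0,0,7,-1.4,0,0,0,0,0,7,-2.1,0,0,0,0,0,7,-2.8,0,0,0,0,0,7,-3.4,0,0,0,0,0,7,-3.8,0,0,0,0,0,7,-4.1,0,0,0,0,0,7,-4.4,0,0,0,0,0,7]
}}

```text
clock: 8.5
position: [0.6043, 0.0263, 0.0049]
orientation: [[-0.992, 0.124, -0.011], [0.124, 0.992, 0.001], [0.011, -0.001, -1.0]]
ft_force: [-13.0, 1.8, 7.5]
grip_width: 0.0698
gripper_force: 6.1
```

Request:
{"method": "drive_tool", "body": {
  "plan": [-0.15,0,0,0,0,0,7,-0.3,0,0,0,0,0,7,-0.45,0,0,0,0,0,7,-0.45,0,0,0,0,0,7]
}}

```text
clock: 9.0
position: [0.6093, 0.0257, 0.0049]
orientation: [[-0.992, 0.124, -0.01], [0.124, 0.992, 0.0], [0.01, -0.001, -1.0]]
ft_force: [-10.3, 1.8, 6.0]
grip_width: 0.0699
gripper_force: 5.3
```

```bash
python3 -c "
from h import *
c=imaging.capture('top');blk(c)
c=imaging.capture('side');blk(c)
go(0.615,0.025,0)" | grep -E " z 3[3-7]|pos"
```

```text
[270. 157.] 118 z 34.0 [726.  158.9] [ 9.7 83.9] -6.79 V 76.0
[367. 168.] 96 z 34.3 [694.7 -99.6] [ 9.7 67.1] -7.36 V 74.0
[248. 207.] 588 z 35.8 [667.8  38.4] [ 95.4 111.5] -6.02 V 122.0
[281. 206.] 99 z 36.3 [622.1   8. ] [17.2 51.6] 1.94 V 67.0
[208. 222.] 184 z 36.1 [723.7 145.6] [ 12.9 104.4] -7.64 V 56.0
[176. 268.] 75 z 34.1 [683.3 282.6] [19.  19.8] -75.71 V 87.0
[155. 304.] 223 z 37.2 [647.6 367.5] [24.5 58.8] -20.15 V 38.0
t 9.1 pos [0.6093 0.0257 0.0049] yaw 172.85 -> cm [-0.58 -0.    0.48] rz -0.0 F [-10.3   1.6   6. ] j6 -82.8
```

Request:
{"method": "drive_tool", "body": {
  "plan": [-0.1,0,0,0,0,0,7,-0.2,0,0,0,0,0,7,-0.3,0,0,0,0,0,7,-0.4,0,0,0,0,0,7,-0.5,0,0,0,0,0,7,-0.5,0,0,0,0,0,7]
}}

```text
clock: 9.85
position: [0.6138, 0.0252, 0.0049]
orientation: [[-0.992, 0.124, -0.011], [0.124, 0.992, 0.001], [0.011, -0.001, -1.0]]
ft_force: [-11.6, 1.9, 7.9]
grip_width: 0.0699
gripper_force: 6.0
```

Request:
{"method": "drive_tool", "body": {
  "plan": [-0.1,0,0,0,0,0,7,-0.2,0,0,0,0,0,7,-0.3,0,0,0,0,0,7,-0.4,0,0,0,0,0,7,-0.4,0,0,0,0,0,7]
}}

```text
clock: 10.48
position: [0.6136, 0.0252, 0.0049]
orientation: [[-0.992, 0.124, -0.02], [0.124, 0.992, 0.001], [0.02, -0.001, -1.0]]
ft_force: [-23.2, 2.5, 17.9]
grip_width: 0.0702
gripper_force: 11.8
```

The force doubled and the tool stopped where contact was predicted (-91 mm), so the block is at the fence. I back off and check.

Request:
{"method": "drive_tool", "body": {
  "plan": [0.3,0,0,0,0,0,7,1.5,0,0,0,0,0,7,4,0,0,0,0,0,7,5,0,-5,0,0,0,7,6,0,-10,0,0,0,7,10,0,-18,0,0,0,7,14,0,-20,0,0,0,7,14,0,-20,0,0,0,7]
}}

```text
clock: 11.48
position: [0.4846, 0.042, 0.2106]
orientation: [[-0.992, 0.124, 0.008], [0.124, 0.992, 0.0], [-0.008, 0.001, -1.0]]
ft_force: [0.5, -1.1, 0.1]
grip_width: 0.0701
gripper_force: 0.0
```

```bash
python3 -c "
from h import *
c=imaging.capture('side');save(c,'s4.png')
P=pts(c);hsv=cv2.cvtColor(c['color'],cv2.COLOR_RGB2HSV)
m=(P[...,2]>.026)&(P[...,2]<.045)&(hsv[...,2]>95)&(hsv[...,1]<70)&(P[...,0]>.58)&(P[...,0]<.72)&(abs(P[...,1])<.15)
print(m.sum(),*rect(P,m));fence(c)
cv2.imwrite('pics/s4c.png',cv2.resize(c['color'][140:300,160:360,::-1],None,fx=3,fy=3))
go(0,0,0)"
```

```text
1175 [663.8 -13. ] [ 90.5 196.3] -6.91
1645 x=0.6711+0.1589y yaw -9.027011680537269 r [-0.0103  0.0002  0.0095] y [-0.122  0.197]
765 x=1.0450-4.3955y yaw 77.18312744581864 r [-0.0072  0.0002  0.0071] y [-0.134  0.201]
t 11.525 pos [0.4845 0.0419 0.2091] yaw 172.87 -> cm [ 47.68 -10.19  20.62] rz -0.0 F [-0.5  0.8  0.2] j6 -80.9
```

View pics/s4c.png

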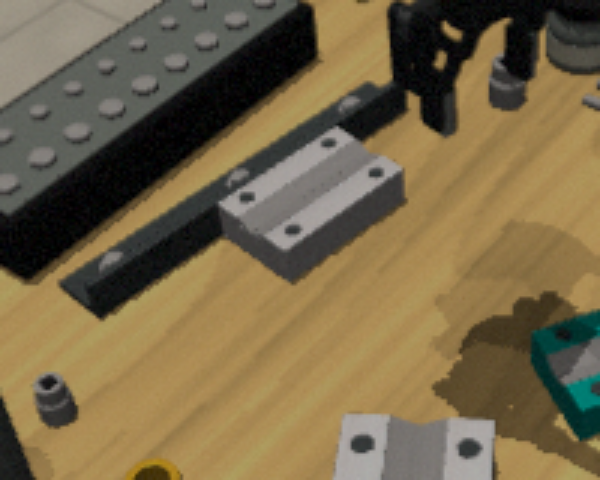

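The picture shows the block's long side flush with the fence, with no visible gap from (220,215) to (340,130). One clean numeric check before I hand it in.

```bash
python3 -c "
from h import *
for n in('side','top'):
  c=imaging.capture(n);P=pts(c);hsv=cv2.cvtColor(c['color'],cv2.COLOR_RGB2HSV)
  m=((P[...,2]>.024)&(P[...,2]<.045)&(hsv[...,2]>95)&(hsv[...,1]<70)&(P[...,0]>.58)&(P[...,0]<.72)&(P[...,1]>-.08)&(P[...,1]<.12)).astype(np.uint8)
  k,l,s,ce=cv2.connectedComponentsWithStats(m);i=1+np.argmax(s[1:,4]);r=rect(P,l==i)
  a=np.radians(6.9);d=(r[0]-[706,32]);print(n,s[i,4],*r,'fence frame',d@[np.cos(a),-np.sin(a)],d@[np.sin(a),np.cos(a)])
"
```

```text
side 1172 [663.6  19.4] [ 82.7 131.7] -7.0 fence frame -40.57918712849192 -17.60254447490005
top 1115 [669.7  20.1] [ 74.6 130.3] -6.93 fence frame -34.60746312990653 -16.174779618658086
```

```bash
python3 -c "
from plant import manip
print(manip.job_done())"
```

```text
the job is handed in; nothing more can be done
None
```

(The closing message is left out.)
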